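Lift the hot scone with the kitchen tongs

TASK

The teapot lid on the green trivet is in the way of the hot scone: first pick the lid up and set it down, knob up and without dropping it, wholly on the ribs of the oak draining board. Then take the sprung kitchen tongs, close their red tips on the scone and lift it about 10 cm off the trivet; finish while still holding it up in the tongs, not setting anything down. Never touch the scone with the robot's fingers, and leave the milk pan, the measuring jug and the lunchbox where they are.

Things in the scene. Friction and masses are not known exactly. Their poses are not given: they have to be found in the camera images.
- lid: Round ceramic teapot lid, blue with a white knob; 80 mm across (its foot 66 mm), 51 mm high with the knob, about 130 g. It starts on the trivet, on the robot's side of the scone. Origin: centre of its underside; z up out of the knob.
- lid_knob (a point): Middle of the lid's white knob, 40 mm above the lid's underside. The knob is round, 28 mm across, and spans 29 to 51 mm above the underside; below it is a 16 mm neck and then the dome, whose middle is 24 mm high.
- drainer_top (a point): Middle of the fixed oak draining board on the robot's right: 394 mm (its x) by 280 mm (its y), 12 level ribs along y, 34 mm apart and 16 mm wide, dark grooves between. The point is at the level of the rib tops, 6 mm above the worktop. x points away from the robot, y to its left, z up. The milk pan stands on its far right part.
- drainer_free (a point): A free spot on the draining board's rib tops, in its near left part, at least 100 mm clear of the pan: a good place for the lid.
- trivet_top (a point): Middle of the top of the green silicone trivet, a fixed disc 200 mm across and 8 mm thick (this point is 8 mm above the worktop). Its x points from the lid's side to the scone's side.
- scone: Fruit scone: a round, brown-topped, flat-bottomed scone 54 mm across and 38 mm high, about 60 g, rigid, standing on the far part of the trivet. Origin: centre of its underside.
- scone_mid (a point): Centre of the scone, half-way up, 19 mm above its underside.
- tongs: Kitchen tongs, about 120 g, 247 mm long, 26 mm high, lying flat on the worktop on the robot's left. Two steel arms, spread to +y and -y of this frame, meet at a 24 mm hinge post and always move symmetrically. Origin: underside of the hinge post; x runs along the middle line from hinge to tips, z up. Centre of mass about 120 mm from the hinge.
- tongs_grip (a point): Grip point on the middle line, 100 mm ahead of the hinge, 13 mm above the underside. Fingers close along the tongs' y, from outside, on two black sleeves (60 mm long, 24 mm high). Width over them: 50 mm open, 34 mm with the tips on the scone. A spring opens the arms, 5 N each here when open, 10 N on the scone: hold about 46 mm to carry them open, squeeze harder to close.
- tongs_tip (a point): Point midway between the two red tips, 120 mm ahead of tongs_grip, 13 mm above the underside. Each tip is an upright pad 30 mm long, 26 mm high and 5 mm thick. Clear gap between them: 90 mm fully open, about 81 mm with the sleeves squeezed to 46 mm, 54 mm when on the scone, 18 mm at the closed stop.
- tongs_left (a joint): Closing angle of each tongs arm, rad: 0 fully open, about 0.08 when on the scone, 0.17 at the closed stop.
- pan: Stainless milk pan, 140 mm across, 78 mm high, dark handle 130 mm long pointing to the right; stands on the draining board. Leave alone. Origin: centre of its underside.
- jug: Glass measuring jug, 92 mm across, 115 mm high, with a handle. Beyond the trivet or the tongs. Leave alone. Origin: centre of its underside.
- lunchbox: Blue lunchbox with a pale blue lid and four white latches, 133 by 183 mm, 56 mm high. Beyond the trivet or the tongs. Leave alone. Origin: centre of its underside.
- trivet: The green trivet, see trivet_top; origin at the centre of its underside.
There are look-alikes about, which are no part of the job. Of the things that look like the trivet, the middle-sized one is meant.

How it is judged:
On the way, in this order (a step that is already met when the one before it is completed fails the run):
1. the lid stands knob up, wholly on the draining board, let go (x of lid in the frame of drainer_top between -0.17 and 0.17 m and y of lid in the frame of drainer_top between -0.11 and 0.11 m and z of lid in the frame of drainer_top between -0.006 and 0.006 m and angle between lid's own z axis and vertical below 0.15 rad and contact force between lid and the fingers below 0.1 N and linear speed of lid below 0.03 m/s), for 0.3 s.
2. the tongs are gripped and lifted off the worktop (contact force between tongs and the fingers above 1 N and height (world z) of tongs_grip above 0.019 m and height (world z) of tongs_tip above 0.016 m), for 0.2 s.
3. the tongs' tips are closed on the scone (contact force between tongs and scone above 1 N and distance between tongs_tip and scone_mid below 0.035 m and value of joint tongs_left above 0.05 rad), for 0.2 s.
At the end, for the whole second after the job is handed in: Scone held still in the tongs' tips (centre within 35 mm of the tip point), centre at least 87 mm above the worktop, carried by nothing else; fingers hold the tongs; lid released, knob up, at rest wholly on the draining board; pan, jug and lunchbox within 30 mm of their starts (all of step 1 and height (world z) of scone_mid above 0.087 m and contact force between tongs and scone above 1 N and distance between tongs_tip and scone_mid below 0.035 m and contact force between tongs and the fingers above 2 N and contact force between scone and the fingers below 0.1 N and contact force between scone and the arm below 0.1 N and contact force between each of scone, tongs and trivet below 0.1 N and linear speed of scone below 0.05 m/s and distance of each of pan, jug, lunchbox from where it was at the start of the episode below 0.03 m); the arm keeps its last pose, push and grip.
It fails at once if the robot's fingers or arm touch the scone (contact force between scone and the fingers above 0.5 N or contact force between scone and the arm above 0.5 N).
It fails at once if the lid is dropped (linear speed of lid above 0.6 m/s and contact force between lid and the fingers below 0.1 N).
It fails at once if the lid is tipped over (angle between lid's own z axis and vertical above 0.8 rad).
It fails at once if the pan, jug or lunchbox is pushed away (distance of any of pan, jug, lunchbox from where it was at the start of the episode above 0.03 m).
It also fails if it takes over 59 s, if anything falls off the work surface, if the arm or the gripper's body presses on something with over 40 N, if the wrist force passes 120 N, or if a joint passes its speed limit or range.

ROBOT

A 7-joint arm with a two-finger parallel gripper is mounted at the origin on the work surface. World frame = base frame: x ahead of the robot, y to its left, z up, the work surface at z = 0. Lengths are in m, angles in rad, forces in N, time in s.
With the tool pointing down it reaches from about 0.425 to 0.925 m from the base axis. Payload 6.8 kg.
Tool frame: the origin (TCP) lies midway between the tips of the shut fingers; the grasp point (between the pads) lies 19 mm behind it; z points along the fingers, x is the direction in which the jaws open and shut, and the axes are right-handed (so a half turn about z gives the same grasp; the last joint's range is limited). The gripper opens to 85 mm and grips with 20 to 120 N. Pads are 22 mm wide; open, the fingers measure 114 mm over their backs; the gripper's body (76 mm by 85 mm) begins 54 mm behind the grasp point. The pads swing forward as they close: fully open they stand 13 mm farther back than shut.
Start: joints at [-1.254, 0.477, 0.022, 1.555, -0.011, 1.109, -0.083], TCP at [0.278, 0.615, 0.231] pointing down, gripper open.
Joint ranges: [-2.96, 2.96], [-0.34, 2.1], [-1.41, 1.46], [0.24, 2.44], [-1.37, 4.51], [0.17, 1.92], [-2.96, 2.96]. Speed limits (rad/s): [2.39, 2.39, 3.14, 3.14, 3.14, 3.14, 3.14].

INTERFACE

Orientations are given as a unit quaternion [w, x, y, z].
In Python, from station import bot, imaging, nets gives the robot as it stands. The module is installed in compiled form; this text tells all that it offers.
- The arm moves only by the tool apply_moves, never from a script. Its argument "moves" is text: rows parted by semicolons, each of 7 numbers parted by spaces: the gripper command: -1 is fully open, 1 is shut, values between are in proportion, then the shift along the tool's x, y, z normalised to -1 to 1, where 1 is 120 mm, then the turn, a rotation vector about the tool's x, y, z normalised to -1 to 1, where 1 is 4 degrees. In form: hand dx dy dz rx ry rz; .... A call has 1 to 12 rows; each row shifts and turns the commanded pose from where the row before left it, along the tool's axes as they then stand; what a row does not reach is not made up. A row lasts 1/12 s, in which the tool goes at most 41.7 mm and 7.16 degrees, less where a joint would pass 70% of its speed; a pose out of reach is approached as far as the arm can. A call with a number of a shift or a turn outside -1 to 1 is refused whole. A call with a gripper value outside its range is refused whole. The fingers move at their own pace and stop on an object; "force" is the grip in N (left out, the last holds). Time passes only in rows, so rows that do not move let the fingers close. It gives the time, the measured TCP pose, the force and the opening at its end, in the units of the state.
- bot.get_obs(): the state, without advancing time (a new reading comes with each control period).
- imaging.read_camera(name): name is "side" or "top"; returns a dict with "image" (420x560x3 uint8, red, green, blue), "fx", "fy", "cx", "cy" (pixels), "view" (4x4, takes a point from world to camera coordinates). Camera axes: x right, y down, z forward; pixel columns grow to the right and rows downward; lengths in m; the calibration is good to about 2 mm. A picture is of the moment at which its call begins. There is no depth.
- bot.hand_in(): hands the job in, once; it reports no verdict.
Trained networks look in a picture, given as the dict that the camera call returned (one of the last four; its "shot" number tells which), for a name from the list of things; names that differ only in an ending like _2 or _b are one class to them, and where a whole thing is asked for, a point or a joint stands for the part that bears it (a point fixed in the world has none). Each returns a list of dicts, best first, with "score" (0 to 1); they miss things now and then, are a little off and sometimes report something else, mostly with a low value. They report only what shows in the picture. A call takes as long as a camera call. They do not tell look-alikes from the thing itself.
- nets.spot_in(picture, name): "rect" ([left, top, right, bottom] in pixels, round what is visible of it).
- nets.outline_of(picture, name): "region" (420x560 bool, what is visible of it) and "rect" ([left, top, right, bottom] in pixels, round what is visible of it).
- nets.spot_point(picture, name): "location" ([column, row] in pixels: a listed point, or the origin of a listed thing).
The state is a dict: "t": time; "q": joint angles; "joint_vel": joint speeds; "joint_torque": joint torques, N m; "eef_pos": TCP position; "tool_rot": TCP orientation; "contact_force": force on the tool from outside, world axes, zero at the start; "torque": the same for the moment, N m; "gripper_width": opening from 0.0 (shut) to 1.0 (fully open).
Only numpy, scipy, OpenCV 4.12 (cv2) and the standard library are available. Lean on these libraries where they do the work, as an engineer would, in place of code of your own. Each camera call takes 0.05 s, during which the arm holds its last target.

## Working session

There is one attempt and no reset: what is moved stays moved. The work goes in short steps, Python scripts to look and compute and a tool call to move; the robot and the scene stay as the last step left them, time stands still between calls to the robot, and variables do not carry over. Pictures are saved under pics/ and viewed, and the job is handed in when it is done.

Besides the shell and the picture viewer there is one more tool, called after "Request:" as name(argument=value, ...), one argument or row to a line, values as JSON. apply_moves: Moves the arm, as the interface text tells. Scaled input: -1 to 1 covers 120 mm each way for a shift and 4 degrees each way for a turn. Its arguments: {"type":"object","properties":{"moves":{"type":"string"},"force":{"type":"number"}},"required":["moves"]}

```bash
mkdir -p pics
cat > h.py <<'E'
import numpy as np, cv2
from station import bot, imaging, nets
def shot(name,fn=None):
    p=imaging.read_camera(name)
    if fn: cv2.imwrite('pics/'+fn,cv2.cvtColor(p['image'],cv2.COLOR_RGB2BGR))
    return p
def P(p):
    K=np.array([[p['fx'],0,p['cx']],[0,p['fy'],p['cy']],[0,0,1]])
    return K@np.array(p['view'])[:3]
def proj(p,X):
    u=P(p)@np.append(X,1); return u[:2]/u[2]
def tri(p1,u1,p2,u2):
    X=cv2.triangulatePoints(P(p1),P(p2),np.array(u1,float).reshape(2,1),np.array(u2,float).reshape(2,1))
    return (X[:3]/X[3]).ravel()
def onz(p,u,z):
    M=P(p); H=np.column_stack([M[:,0],M[:,1],M[:,2]*z+M[:,3]])
    X=np.linalg.solve(H,[u[0],u[1],1]); return np.array([X[0]/X[2],X[1]/X[2],z])
E
python3 - <<'E'
from h import *
a=shot('side','s1.png');b=shot('top','t1.png')
o=bot.get_obs();print({k:np.round(v,3) for k,v in o.items()})
for n in ['lid','lid_knob','drainer_free','drainer_top','trivet_top','scone','scone_mid','tongs','tongs_grip','tongs_tip','pan','jug','lunchbox']:
    for nm,p in (('s',a),('t',b)):
        print(n,nm,[(np.round(d['location']).astype(int).tolist(),round(d['score'],2)) for d in nets.spot_point(p,n)[:4]])
for p in(a,b): print(np.round(-p['view'][:3,:3].T@p['view'][:3,3],3),p['fx'])
E
```

```text
{'t': np.float64(0.1), 'q': array([-1.254,  0.478,  0.022,  1.556, -0.012,  1.109, -0.083]), 'joint_vel': array([ 0.   , -0.002, -0.001, -0.003, -0.001, -0.002, -0.001]), 'joint_torque': array([ 5.0000e-03, -5.9776e+01,  1.6140e+00, -2.8195e+01,  1.3000e-02,
        5.0000e-03, -0.0000e+00]), 'eef_pos': array([0.278, 0.615, 0.23 ]), 'tool_rot': array([ 0.   ,  0.84 ,  0.542, -0.001]), 'contact_force': array([ 0.049, -0.369, -0.371]), 'torque': array([ 0.04 , -0.018, -0.09 ]), 'gripper_width': np.float64(1.003)}
lid s [([272, 231], 0.63)]
lid t [([290, 233], 0.88)]
lid_knob s [([272, 224], 0.87)]
lid_knob t [([290, 231], 0.79), ([437, 189], 0.63), ([199, 262], 0.38)]
drainer_free s [([342, 347], 0.67)]
drainer_free t [([402, 248], 0.75)]
drainer_top s [([383, 341], 0.55)]
drainer_top t [([417, 219], 0.82), ([285, 194], 0.61), ([187, 188], 0.22)]
trivet_top s [([192, 134], 0.82), ([193, 229], 0.8), ([287, 227], 0.74), ([371, 206], 0.22)]
trivet_top t [([289, 218], 0.97), ([110, 225], 0.97), ([239, 289], 0.85), ([188, 187], 0.52)]
scone s [([304, 216], 0.63)]
scone t [([285, 198], 0.69)]
scone_mid s [([302, 212], 0.94)]
scone_mid t [([202, 260], 0.74)]
tongs s [([201, 189], 0.69)]
tongs t [([201, 260], 0.89)]
tongs_grip s [([229, 172], 0.73), ([303, 216], 0.66)]
tongs_grip t [([196, 218], 0.89), ([204, 260], 0.47), ([218, 135], 0.38)]
tongs_tip s [([263, 155], 0.94)]
tongs_tip t [([188, 187], 0.64), ([202, 260], 0.2)]
pan s [([431, 345], 0.68)]
pan t [([438, 188], 0.8)]
jug s [([315, 156], 0.86)]
jug t [([216, 135], 0.87)]
lunchbox s [([371, 204], 0.57)]
lunchbox t [([307, 131], 0.86)]
[ 0.148 -0.558  0.835] 398.59081757998047
[0.457 0.055 1.344] 452.36061830368556
```

View pics/s1.png

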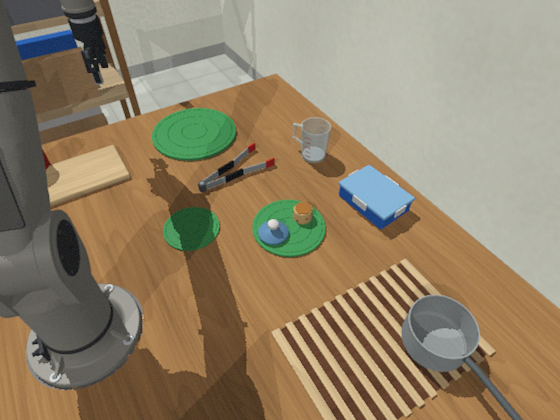

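View pics/t1.png

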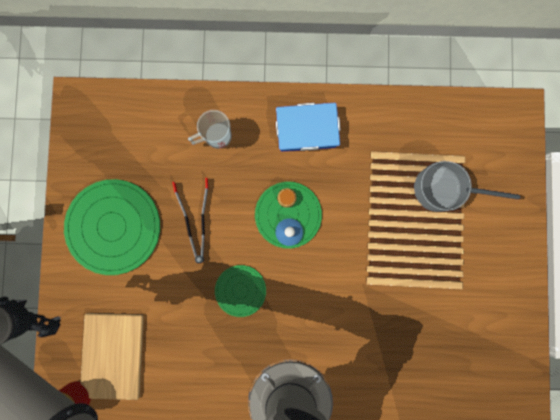

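Run:
```python
from h import *
a=shot('side');b=shot('top')
for n,s,t in [('knob',(272,224),(290,231)),('free',(342,347),(402,248)),('drtop',(383,341),(417,219)),('triv',(287,227),(289,218)),('scone',(304,216),(285,198)),('hinge',(201,189),(201,260)),('grip',(229,172),(196,218)),('tip',(263,155),(188,187)),('pan',(431,345),(438,188)),('jug',(315,156),(216,135)),('lunch',(371,204),(307,131))]:
    print(n,np.round(tri(a,s,b,t),4))
```

```text
knob [0.4891 0.0127 0.0543]
free [ 0.4535 -0.3229  0.0048]
drtop [ 0.5372 -0.3627  0.013 ]
triv [0.5312 0.0136 0.0149]
scone [0.5918 0.0256 0.0119]
hinge [0.3992 0.27   0.0097]
grip [0.5147 0.2936 0.0055]
tip [0.6213 0.3121 0.0124]
pan [ 0.6282 -0.4246  0.0054]
jug [ 0.7811  0.2389 -0.0085]
lunch [ 0.7927 -0.0334  0.0034]
```

The side view shows the middle-sized trivet at (289,228), with the lid at (273,230) and the scone at (303,213). The tongs run from the hinge at (202,187) to the red tips at (252,148) and (270,163). In the top view the knob is at (290,231), the scone at (287,198), the hinge at (199,259) and the tips at (175,187) and (207,183). I'll refine these on enlarged crops.

Run:
```python
from h import *
a=shot('side');b=shot('top')
def crop(p,x0,y0,w,h,k,fn):
    c=cv2.cvtColor(p['image'][y0:y0+h,x0:x0+w],cv2.COLOR_RGB2BGR)
    cv2.imwrite('pics/'+fn,cv2.resize(c,None,fx=k,fy=k,interpolation=cv2.INTER_CUBIC))
crop(b,160,165,170,110,4.5,'tc.png'); crop(a,190,130,150,130,4.5,'sc.png')
def blob(p,f,roi):
    x0,y0,x1,y1=roi; im=p['image'][y0:y1,x0:x1].astype(int)
    m=f(im[...,0],im[...,1],im[...,2]).astype(np.uint8)
    n,l,s,c=cv2.connectedComponentsWithStats(m)
    return [(np.round(c[i]+[x0,y0],2).tolist(),s[i].tolist()) for i in range(1,n) if s[i][4]>8]
red=lambda r,g,bl:(r>120)&(g<60)&(bl<60)
print('red',blob(b,red,(165,170,220,270)),blob(a,red,(190,130,290,210)))
wh=lambda r,g,bl:(r>150)&(g>150)&(bl>150)
print('knob',blob(b,wh,(270,212,310,250)),blob(a,wh,(255,212,290,245)))
br=lambda r,g,bl:(r>100)&(r>g*1.25)
print('scone',blob(b,br,(272,187,302,210)),blob(a,br,(288,200,318,226)))
for n in ['scone','lid']:
  for p in(a,b):
    for d in nets.outline_of(p,n)[:2]: print(n,np.round(d['rect'],1),round(d['score'],2))
```

```text
red [([206.53, 182.26], [41, 8, 2, 10, 19]), ([174.11, 186.06], [8, 12, 3, 10, 18])] [([251.0, 145.0], [58, 13, 7, 5, 9]), ([269.38, 160.23], [76, 28, 8, 5, 13])]
knob [([288.73, 231.7], [14, 15, 10, 10, 74])] [([272.54, 223.05], [13, 7, 11, 9, 76])]
scone [([286.57, 197.14], [6, 2, 18, 17, 229])] [([305.87, 206.24], [7, 0, 23, 16, 246])]
scone [290.9 201.6 313.6 226.5] 0.64
scone [279.3 191.7 296.8 209.5] 0.86
lid [258.1 216.6 288.  244.8] 0.83
lid [275.6 216.7 303.2 245.1] 0.58
```

View pics/tc.png

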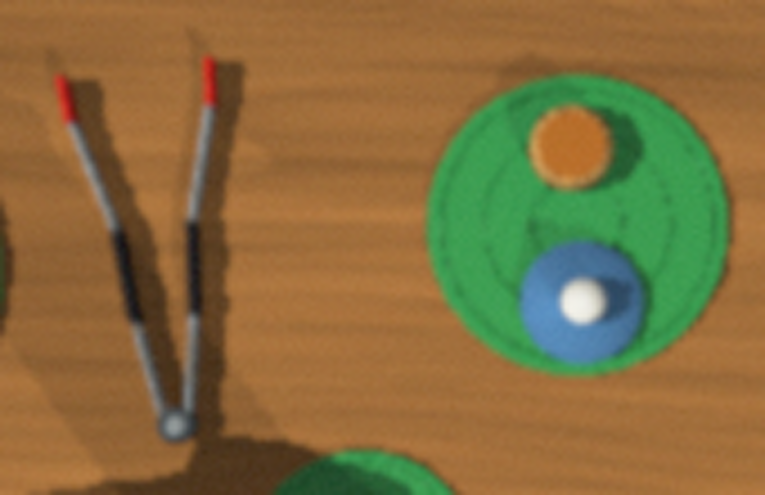

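View pics/sc.png

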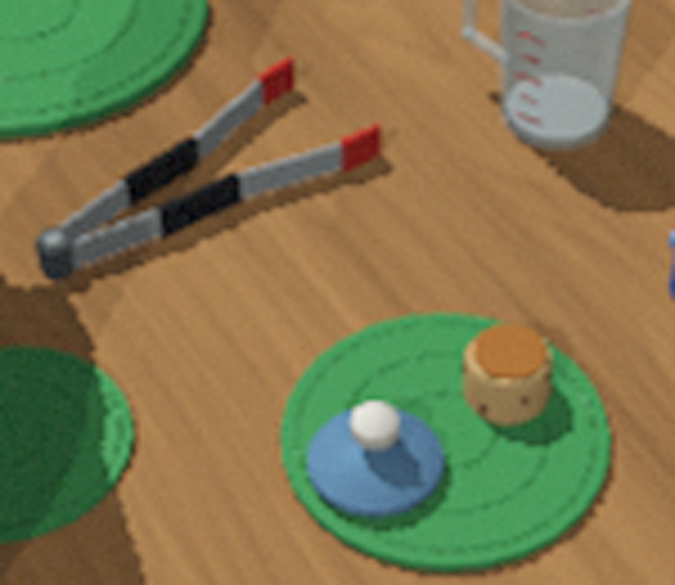

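```bash
cat > m.py <<'E'
from h import *
def T(x,y): return ((x+.5)/4.5-.5+160,(y+.5)/4.5-.5+165)
def S(x,y): return ((x+.5)/4.5-.5+190,(y+.5)/4.5-.5+130)
E
python3 - <<'E'
from m import *
a=shot('side');b=shot('top')
for n,t,s,z in [('knob',(582,301),(375,426),.048),('sconetop',(570,147),(512,352),.046),('hingetop',(175,426),(56,240),.026),('tipL',(66,100),(277,80),.020),('tipR',(209,82),(361,147),.020),('triv',(578,224),(446,440),.008),('blkL',(127,277),(163,171),.02),('blkR',(193,268),(201,205),.02)]:
    X=tri(a,S(*s),b,T(*t)); print(n,X.round(4),'top@z',onz(b,T(*t),z).round(4),'side@z',onz(a,S(*s),z).round(4),)
p=b
print([onz(b,u,.006).round(3) for u in [(372,152),(465,155),(462,288),(369,285)]])
print(proj(b,[.45,-.30,.03]),proj(a,[.45,-.30,.03]))
E
```

```text
knob [0.4896 0.0145 0.0508] top@z [0.4887 0.015  0.048 ] side@z [0.4921 0.0159 0.048 ]
sconetop [0.5889 0.0237 0.0488] top@z [0.5871 0.0248 0.046 ] side@z [0.5932 0.0244 0.046 ]
hingetop [0.4039 0.2734 0.029 ] top@z [0.4022 0.2745 0.026 ] side@z [0.4068 0.2755 0.026 ]
tipL [0.6134 0.3552 0.0174] top@z [0.6124 0.355  0.02  ] side@z [0.6129 0.3519 0.02  ]
tipR [0.6279 0.2618 0.0165] top@z [0.6266 0.2617 0.02  ] side@z [0.6269 0.2577 0.02  ]
triv [0.5413 0.0169 0.0037] top@z [0.5402 0.0175 0.008 ] side@z [0.5403 0.0134 0.008 ]
blkL [0.4988 0.3105 0.0167] top@z [0.4975 0.3104 0.02  ] side@z [0.4989 0.3063 0.02  ]
blkR [0.5058 0.2679 0.0154] top@z [0.5045 0.2677 0.02  ] side@z [0.5053 0.2625 0.02  ]
[array([ 0.734, -0.229,  0.006]), array([ 0.731, -0.507,  0.006]), array([ 0.338, -0.495,  0.006]), array([ 0.339, -0.224,  0.006])]
[397.42332921 247.82509652] [332.80484955 334.15738975]
```

Heights agree with the text: knob 51 mm (expected 48), scone top 49 (46), tips 17 (13–20). So I'll use knob ≈ (0.490, 0.0145) and scone ≈ (0.589, 0.024). The tongs go from hinge (0.404, 0.274) to tip middle (0.620, 0.308), at 9.2°. First I move above the lid.

Request:
apply_moves(
  moves="-1 -0.174 0.166 0.038 0 0 0;-1 -0.174 0.166 0.038 0 0 0;-1 -0.174 0.166 0.038 0 0 0;-1 -0.174 0.166 0.038 0 0 0;-1 -0.174 0.166 0.038 0 0 0;-1 -0.174 0.166 0.038 0 0 0;-1 -0.174 0.166 0.038 0 0 0;-1 -0.174 0.166 0.038 0 0 0;-1 -0.174 0.166 0.038 0 0 0;-1 -0.174 0.166 0.038 0 0 0;-1 -0.174 0.166 0.038 0 0 0",
  force=40,
)

```text
t: 2.82
eef_pos: [0.3836, 0.3142, 0.1812]
tool_rot: [-0.0, 0.84, 0.542, 0.0]
contact_force: [1.2, 0.1, 0.6]
gripper_width: 0.997
```

Request:
apply_moves(
  moves="-1 -0.174 0.166 0.038 0 0 0;-1 -0.174 0.166 0.038 0 0 0;-1 -0.174 0.166 0.038 0 0 0;-1 -0.174 0.166 0.038 0 0 0;-1 -0.174 0.166 0.038 0 0 0;-1 -0.174 0.166 0.038 0 0 0;-1 -0.174 0.166 0.038 0 0 0;-1 -0.174 0.166 0.038 0 0 0;-1 -0.174 0.166 0.038 0 0 0;-1 -0.174 0.166 0.038 0 0 0;-1 -0.174 0.166 0.038 0 0 0;-1 0 0 0 0 0 0",
)

```text
t: 3.82
eef_pos: [0.4893, 0.0099, 0.1308]
tool_rot: [0.001, 0.842, 0.539, -0.0]
contact_force: [0.1, -0.2, 0.0]
gripper_width: 1.0
```

```bash
cat >> h.py <<'E'
from scipy.spatial.transform import Rotation as R
def rot(o): w,x,y,z=o['tool_rot']; return R.from_quat([x,y,z,w])
def go(X):
    o=bot.get_obs(); d=np.array(X)-o['eef_pos']; l=rot(o).inv().apply(d)
    tx=rot(o).apply([1,0,0])
    print('t',round(float(o['t']),2),'at',o['eef_pos'].round(4),'jaw deg',round(np.degrees(np.arctan2(tx[1],tx[0])),2),'toolz',rot(o).apply([0,0,1]).round(3),'units total',(l/.12).round(3),'F',np.round(o['contact_force'],2),'w',round(float(o['gripper_width']),3))
E
python3 - <<'E'
from h import *
go([.4895,.0145,.029])
a=shot('side','s2.png');b=shot('top','t2.png')
E
```

```text
t 3.82 at [0.4893 0.0099 0.1308] jaw deg 65.23 toolz [ 0.001 -0.003 -1.   ] units total [ 0.037 -0.016  0.848] F [ 0.09 -0.17  0.02] w 1.0
```

Request:
apply_moves(
  moves="-1 0.037 -0.016 0.1 0 0 0;-1 0 0 0.1 0 0 0;-1 0 0 0.1 0 0 0;-1 0 0 0.1 0 0 0;-1 0 0 0.1 0 0 0;-1 0 0 0.1 0 0 0;-1 0 0 0.1 0 0 0;-1 0 0 0.08 0 0 0;-1 0 0 0.05 0 0 0;-1 0 0 0 0 0 0;-1 0 0 0 0 0 0",
)

```text
t: 4.83
eef_pos: [0.4882, 0.0212, 0.0314]
tool_rot: [-0.0, 0.84, 0.542, -0.0]
contact_force: [0.2, -0.2, -0.4]
gripper_width: 1.001
```

Run:
```python
from h import *
go([.4895,.0145,.029])
a=shot('side');b=shot('top')
A=cv2.resize(a['image'][170:270,220:340],None,fx=3.3,fy=3.3,interpolation=2)
B=cv2.resize(b['image'][170:270,230:350],None,fx=3.3,fy=3.3,interpolation=2)
cv2.imwrite('pics/c3.png',cv2.cvtColor(np.hstack([A,B]),cv2.COLOR_RGB2BGR))
```

```text
t 4.83 at [0.4882 0.0212 0.0314] jaw deg 65.7 toolz [-0.  0. -1.] units total [-0.046  0.033  0.02 ] F [ 0.22 -0.18 -0.35] w 1.001
```

View pics/c3.png

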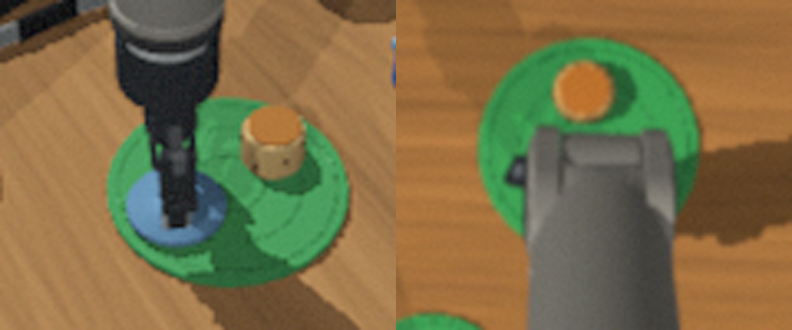

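The side view shows the knob between the open fingers and the scone standing clear. I'll correct the 7 mm of lag and close.

Request:
apply_moves(
  moves="-1 -0.046 0.033 0.01 0 0 0;-1 0 0 0 0 0 0;1 0 0 0 0 0 0;1 0 0 0 0 0 0;1 0 0 0 0 0 0;1 0 0 0 0 0 0;1 0 0 0 0 0 0;1 0 0 0 0 0 0;1 0 0 0 0 0 0;1 0 0 0 0 0 0;1 0 0 0 0 0 0;1 0 0 0 0 0 0",
  force=35,
)

```text
t: 5.93
eef_pos: [0.49, 0.0146, 0.0306]
tool_rot: [-0.0, 0.84, 0.542, 0.001]
contact_force: [-1.3, 1.7, 5.8]
gripper_width: 0.308
```

Request:
apply_moves(
  moves="1 0 0 -0.1 0 0 0;1 0 0 -0.15 0 0 0;1 0 0 -0.15 0 0 0;1 0 0 -0.15 0 0 0;1 0 0 -0.15 0 0 0;1 0 0 -0.1 0 0 0;1 0 0 0 0 0 0;1 0 0 0 0 0 0;1 0 0 0 0 0 0",
)

```text
t: 6.68
eef_pos: [0.4888, 0.014, 0.1253]
tool_rot: [-0.0, 0.84, 0.542, -0.001]
contact_force: [0.5, 0.4, -1.5]
gripper_width: 0.31
```

Run:
```python
from h import *
go([.454,-.32,.125])
a=shot('side');b=shot('top')
A=cv2.resize(a['image'][130:250,220:340],None,fx=3.3,fy=3.3,interpolation=2)
B=cv2.resize(b['image'][150:270,230:350],None,fx=3.3,fy=3.3,interpolation=2)
cv2.imwrite('pics/c4.png',cv2.cvtColor(np.hstack([A,B]),cv2.COLOR_RGB2BGR))
```

```text
t 6.68 at [0.4888 0.014  0.1253] jaw deg 65.67 toolz [-0.001 -0.    -1.   ] units total [-2.656  0.883  0.003] F [ 0.52  0.35 -1.47] w 0.31
```

View pics/c4.png

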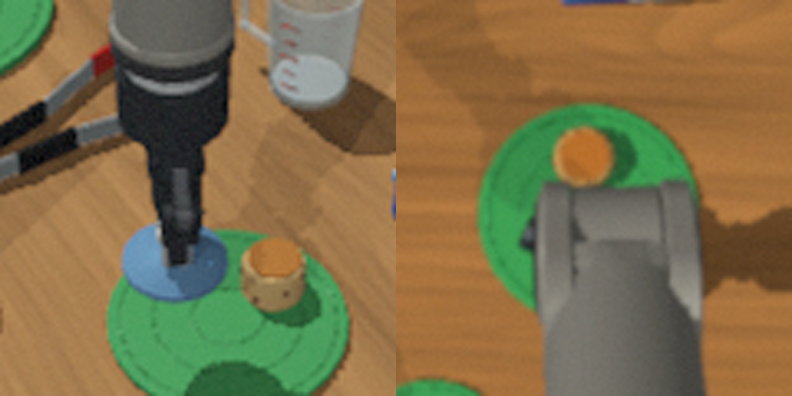

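The lid is lifted level, with the fingers at 26 mm on the knob, and the scone hasn't moved. Next I carry it to (0.46, -0.33).

Request:
apply_moves(
  moves="1 -0.08 0.03 0 0 0 0;1 -0.15 0.055 0 0 0 0;1 -0.17 0.06 0 0 0 0;1 -0.17 0.06 0 0 0 0;1 -0.17 0.06 0 0 0 0;1 -0.17 0.06 0 0 0 0;1 -0.17 0.06 0 0 0 0;1 -0.17 0.06 0 0 0 0;1 -0.17 0.06 0 0 0 0;1 -0.17 0.06 0 0 0 0;1 -0.17 0.06 0 0 0 0;1 -0.17 0.06 0 0 0 0",
)

```text
t: 7.78
eef_pos: [0.4679, -0.2326, 0.1256]
tool_rot: [-0.0, 0.84, 0.542, -0.001]
contact_force: [0.4, 0.3, -1.1]
gripper_width: 0.313
```

Request:
apply_moves(
  moves="1 -0.17 0.06 0 0 0 0;1 -0.17 0.06 0 0 0 0;1 -0.17 0.06 0 0 0 0;1 -0.17 0.06 0 0 0 0;1 -0.1 0.036 0 0 0 0;1 0 0 0 0 0 0;1 0 0 0 0 0 0;1 0 0 0 0 0 0;1 0 0 0 0 0 0",
)

```text
t: 8.53
eef_pos: [0.4609, -0.3282, 0.1259]
tool_rot: [-0.001, 0.84, 0.543, 0.0]
contact_force: [-0.2, 0.4, -2.3]
gripper_width: 0.308
```

Run:
```python
from h import *
go([.46,-.33,.029])
shot('side','s5.png')
```

```text
t 8.53 at [ 0.4609 -0.3282  0.1259] jaw deg 65.77 toolz [-0.     0.001 -1.   ] units total [-0.017  0.     0.807] F [-0.23  0.44 -2.27] w 0.308
```

View pics/s5.png

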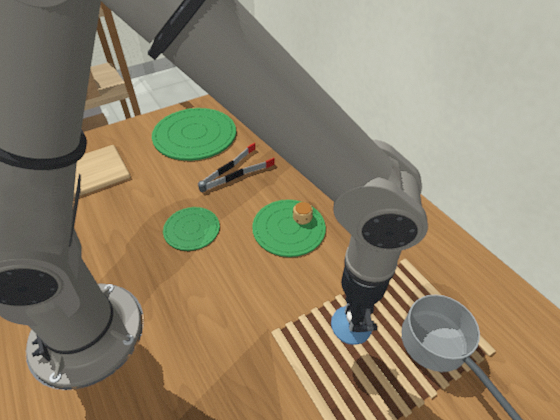

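The lid hangs level above the ribs at about (352,325), clear of the pan at (440,333). Lowering now.

Request:
apply_moves(
  moves="1 0 0 0.1 0 0 0;1 0 0 0.14 0 0 0;1 0 0 0.14 0 0 0;1 0 0 0.14 0 0 0;1 0 0 0.14 0 0 0;1 0 0 0.07 0 0 0;1 0 0 0.03 0 0 0;1 0 0 0 0 0 0;1 0 0 0 0 0 0;1 0 0 0 0 0 0",
)

```text
t: 9.42
eef_pos: [0.4612, -0.3301, 0.0358]
tool_rot: [0.001, 0.84, 0.542, 0.0]
contact_force: [-0.1, 0.1, -1.4]
gripper_width: 0.315
```

Run:
```python
from h import *
go([.46,-.33,.029])
```

```text
t 9.42 at [ 0.4612 -0.3301  0.0358] jaw deg 65.66 toolz [ 0.001 -0.001 -1.   ] units total [-0.003 -0.01   0.057] F [-0.12  0.14 -1.45] w 0.315
```

Request:
apply_moves(
  moves="1 0 0 0.02 0 0 0;1 0 0 0.02 0 0 0;1 0 0 0.01 0 0 0;1 0 0 0 0 0 0;1 0 0 0 0 0 0",
)

```text
t: 9.83
eef_pos: [0.4606, -0.3298, 0.029]
tool_rot: [-0.0, 0.84, 0.542, -0.0]
contact_force: [-0.5, -0.6, -1.9]
gripper_width: 0.312
```

Request:
apply_moves(
  moves="1 0 0 0.01 0 0 0;1 0 0 0 0 0 0;1 0 0 0 0 0 0",
)

```text
t: 10.08
eef_pos: [0.4606, -0.3299, 0.0286]
tool_rot: [-0.0, 0.84, 0.542, 0.0]
contact_force: [-2.9, 2.3, 8.7]
gripper_width: 0.308
```

Run:
```python
from h import *
go([.46,-.33,.029])
p=shot('side'); c=p['image'][270:380,290:410]
cv2.imwrite('pics/c6.png',cv2.cvtColor(cv2.resize(c,None,fx=5,fy=5,interpolation=2),cv2.COLOR_RGB2BGR))
go([.46,-.33,.029])
```

```text
t 10.08 at [ 0.4606 -0.3299  0.0286] jaw deg 65.64 toolz [ 0.  0. -1.] units total [-0.002 -0.004 -0.003] F [-2.85  2.31  8.69] w 0.308
t 10.13 at [ 0.4606 -0.33    0.0287] jaw deg 65.64 toolz [ 0.  0. -1.] units total [-0.002 -0.004 -0.003] F [-3.11  1.02  6.87] w 0.307
```

View pics/c6.png

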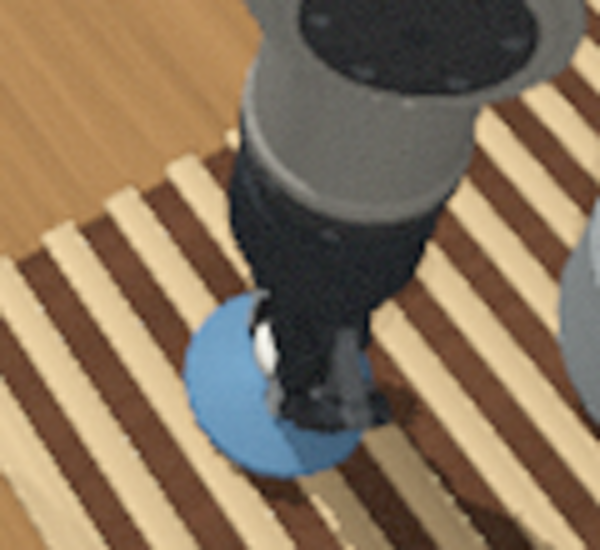

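It rests on the ribs: contact force is 7–9 N upward and TCP z is 28.6 mm, as predicted. I'll release and rise.

Request:
apply_moves(
  moves="-0.2 0 0 -0.005 0 0 0;-0.6 0 0 0 0 0 0;-1 0 0 0 0 0 0;-1 0 0 0 0 0 0;-1 0 0 0 0 0 0;-1 0 0 0 0 0 0;-1 0 0 0 0 0 0;-1 0 0 -0.1 0 0 0;-1 0 0 -0.2 0 0 0;-1 0 0 -0.2 0 0 0;-1 0 0 -0.2 0 0 0;-1 0 0 -0.2 0 0 0",
)

```text
t: 11.13
eef_pos: [0.4604, -0.3298, 0.1383]
tool_rot: [0.0, 0.84, 0.542, 0.0]
contact_force: [0.7, -0.5, 0.6]
gripper_width: 0.999
```

Run:
```python
from h import *
go([.504,.289,.13])
a=shot('side','s7.png');b=shot('top')
print([ (np.round(d['location'],1),round(d['score'],2)) for d in nets.spot_point(a,'lid_knob')[:3]],[ (np.round(d['location'],1),round(d['score'],2)) for d in nets.spot_point(b,'lid_knob')[:3]])
print(proj(a,[.46,-.33,.046]),proj(b,[.46,-.33,.046]))
```

```text
t 11.13 at [ 0.4604 -0.3298  0.1383] jaw deg 65.64 toolz [ 0. -0. -1.] units total [ 4.848 -1.796  0.069] F [ 0.72 -0.49  0.59] w 0.999
[(array([347.5, 342.7]), 0.95)] [(array([408.9, 247.4]), 0.79)]
[346.26645369 340.04345609] [409.47378089 244.64894208]
```

View pics/s7.png

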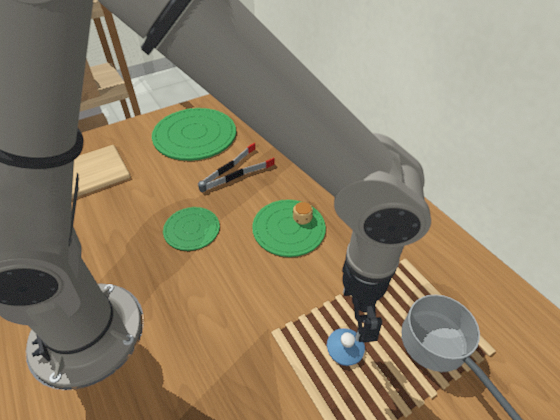

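The lid stands knob up on the ribs at (347,343), and the net agrees with my projection. Now to the tongs: grip point (0.502, 0.289), axis 9°, so the jaw goes to 99°.

Request:
apply_moves(
  moves="-1 0.202 -0.0755 0 0 0 0;-1 0.202 -0.0755 0 0 0 0;-1 0.202 -0.0755 0 0 0 0;-1 0.202 -0.0755 0 0 0 0;-1 0.202 -0.0755 0 0 0 0;-1 0.202 -0.0755 0 0 0 0;-1 0.202 -0.0755 0 0 0 0;-1 0.202 -0.0755 0 0 0 0;-1 0.202 -0.0755 0 0 0 0;-1 0.202 -0.0755 0 0 0 0;-1 0.202 -0.0755 0 0 0 0;-1 0.202 -0.0755 0 0 0 0",
)

```text
t: 12.33
eef_pos: [0.4804, -0.0187, 0.1355]
tool_rot: [-0.0, 0.84, 0.542, -0.001]
contact_force: [-0.2, -0.3, 0.3]
gripper_width: 0.998
```

Request:
apply_moves(
  moves="-1 0.202 -0.0755 0 0 0 0;-1 0.202 -0.0755 0 0 0 0;-1 0.202 -0.0755 0 0 0 0;-1 0.202 -0.0755 0 0 0 0;-1 0.202 -0.0755 0 0 0 0;-1 0.202 -0.0755 0 0 0 0;-1 0.202 -0.0755 0 0 0 0;-1 0.202 -0.0755 0 0 0 0;-1 0.202 -0.0755 0 0 0 0;-1 0.202 -0.0755 0 0 0 0;-1 0.202 -0.0755 0 0 0 0;-1 0.202 -0.0755 0 0 0 0",
)

```text
t: 13.33
eef_pos: [0.5013, 0.2906, 0.1351]
tool_rot: [0.0, 0.84, 0.542, -0.001]
contact_force: [-0.3, -0.0, 0.5]
gripper_width: 1.001
```

Request:
apply_moves(
  moves="-1 0 0 0 0 0 -0.93;-1 0 0 0 0 0 -0.93;-1 0 0 0 0 0 -0.93;-1 0 0 0 0 0 -0.93;-1 0 0 0 0 0 -0.93;-1 0 0 0 0 0 -0.93;-1 0 0 0 0 0 -0.93;-1 0 0 0 0 0 -0.93;-1 0 0 0 0 0 -0.93;-1 0 0 0 0 0 0;-1 0 0 0 0 0 0;-1 0 0 0 0 0 0",
)

```text
t: 14.33
eef_pos: [0.5019, 0.2896, 0.1358]
tool_rot: [-0.0, 0.649, 0.761, -0.001]
contact_force: [0.2, -0.6, -0.7]
gripper_width: 0.995
```

Run:
```python
from h import *
go([.502,.2893,.003])
a=shot('side');b=shot('top')
A=cv2.resize(a['image'][130:230,190:310],None,fx=3.3,fy=3.3,interpolation=2)
B=cv2.resize(b['image'][170:270,150:270],None,fx=3.3,fy=3.3,interpolation=2)
cv2.imwrite('pics/c8.png',cv2.cvtColor(np.hstack([A,B]),cv2.COLOR_RGB2BGR))
```

```text
t 14.33 at [0.5019 0.2896 0.1358] jaw deg 99.03 toolz [-0.001 -0.001 -1.   ] units total [-0.002  0.002  1.106] F [ 0.22 -0.6  -0.65] w 0.995
```

View pics/c8.png

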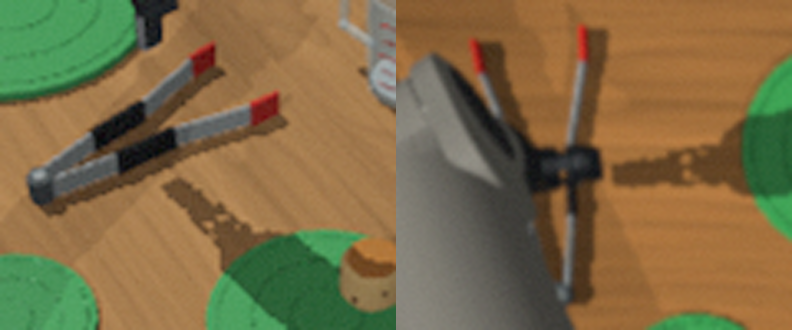

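The open fingers straddle the sleeves in the top view, and the tongs lie undisturbed. Descending.

Request:
apply_moves(
  moves="-1 0 0 0.13 0 0 0;-1 0 0 0.13 0 0 0;-1 0 0 0.13 0 0 0;-1 0 0 0.13 0 0 0;-1 0 0 0.13 0 0 0;-1 0 0 0.13 0 0 0;-1 0 0 0.13 0 0 0;-1 0 0 0.08 0 0 0;-1 0 0 0.05 0 0 0;-1 0 0 0.04 0 0 0;-1 0 0 0 0 0 0;-1 0 0 0 0 0 0",
)

```text
t: 15.43
eef_pos: [0.5026, 0.2901, 0.0071]
tool_rot: [0.0, 0.649, 0.761, 0.0]
contact_force: [0.6, 0.1, -0.0]
gripper_width: 1.002
```

Run:
```python
from h import *
go([.502,.2893,.003])
a=shot('side')
A=cv2.resize(a['image'][110:210,180:300],None,fx=5,fy=5,interpolation=2)
cv2.imwrite('pics/c9.png',cv2.cvtColor(A,cv2.COLOR_RGB2BGR))
```

```text
t 15.43 at [0.5026 0.2901 0.0071] jaw deg 99.13 toolz [ 0.  0. -1.] units total [-0.006 -0.006  0.034] F [ 0.58  0.13 -0.03] w 1.002
```

View pics/c9.png

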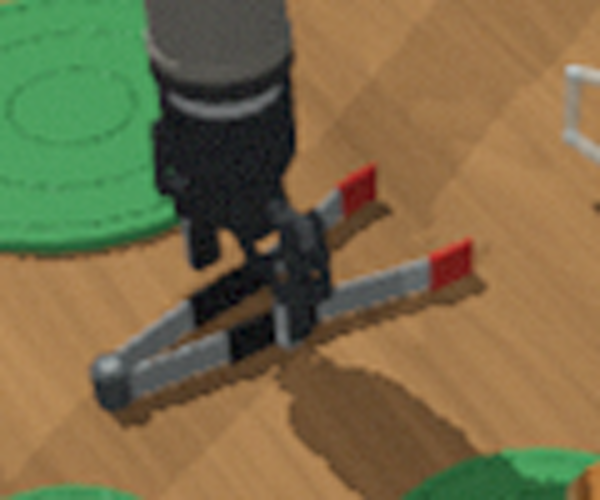

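Request:
apply_moves(
  moves="-1 0 0 0.02 0 0 0;-1 0 0 0.022 0 0 0;-1 0 0 0 0 0 0;-0.4 0 0 0 0 0 0;-0.1 0 0 0 0 0 0;-0.1 0 0 0 0 0 0;-0.1 0 0 0 0 0 0;-0.1 0 0 0 0 0 0;-0.1 0 0 0 0 0 0;-0.1 0 0 0 0 0 0;-0.1 0 0 0 0 0 0;-0.1 0 0 0 0 0 0",
  force=50,
)

```text
t: 16.48
eef_pos: [0.5027, 0.2901, 0.0023]
tool_rot: [0.0, 0.649, 0.761, 0.0]
contact_force: [-1.2, -0.5, 4.9]
gripper_width: 0.549
```

Run:
```python
from h import *
go([.502,.2893,.002])
a=shot('side')
A=cv2.resize(a['image'][110:210,180:300],None,fx=5,fy=5,interpolation=2)
cv2.imwrite('pics/c10.png',cv2.cvtColor(A,cv2.COLOR_RGB2BGR))
```

```text
t 16.48 at [0.5027 0.2901 0.0023] jaw deg 99.14 toolz [ 0.001  0.001 -1.   ] units total [-0.006 -0.007  0.003] F [-1.15 -0.51  4.9 ] w 0.549
```

View pics/c10.png

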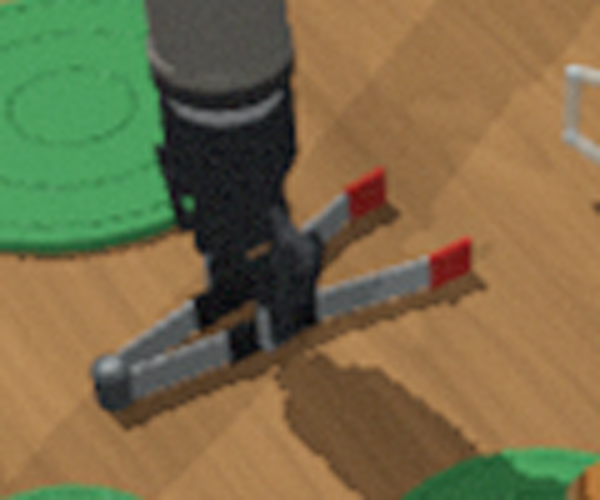

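The tongs are gripped at 46.7 mm over the sleeves. Lifting.

Request:
apply_moves(
  moves="-0.1 0 0 -0.05 0 0 0;-0.1 0 0 -0.1 0 0 0;-0.1 0 0 -0.13 0 0 0;-0.1 0 0 -0.13 0 0 0;-0.1 0 0 -0.13 0 0 0;-0.1 0 0 -0.13 0 0 0;-0.1 0 0 -0.13 0 0 0;-0.1 0 0 -0.1 0 0 0;-0.1 0 0 0 0 0 0;-0.1 0 0 0 0 0 0;-0.1 0 0 0 0 0 0;-0.1 0 0 0 0 0 0",
)

```text
t: 17.53
eef_pos: [0.5015, 0.2895, 0.1087]
tool_rot: [-0.0, 0.648, 0.761, -0.001]
contact_force: [-0.4, -0.5, -0.8]
gripper_width: 0.549
```

Run:
```python
from h import *
go([.47,.005,.11])
a=shot('side');b=shot('top')
A=cv2.resize(a['image'][90:210,180:300],None,fx=3.3,fy=3.3,interpolation=2)
B=cv2.resize(b['image'][150:270,150:270],None,fx=3.3,fy=3.3,interpolation=2)
cv2.imwrite('pics/c11.png',cv2.cvtColor(np.hstack([A,B]),cv2.COLOR_RGB2BGR))
```

```text
t 17.53 at [0.5015 0.2895 0.1087] jaw deg 99.15 toolz [-0.002 -0.001 -1.   ] units total [-2.299 -0.636 -0.008] F [-0.38 -0.53 -0.83] w 0.549
```

View pics/c11.png

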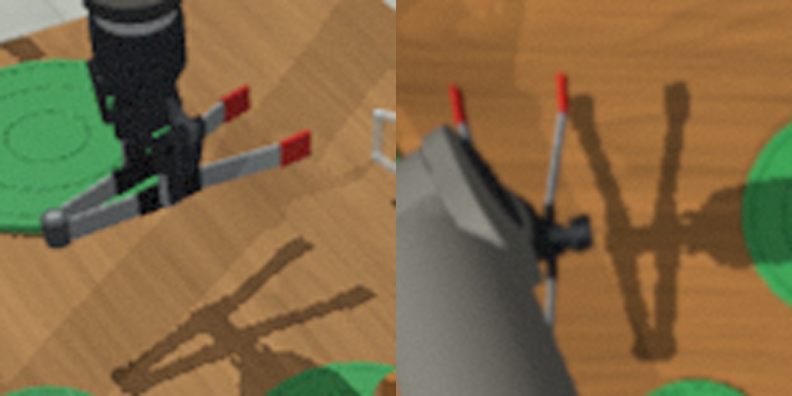

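Run:
```python
from h import *
a=shot('side');b=shot('top')
f=lambda x,y,ox,oy:((x+.5)/3.3-.5+ox,(y+.5)/3.3-.5+oy)
L=tri(a,f(237,104,180,90),b,f(61,106,150,150));Rr=tri(a,f(296,149,180,90),b,f(167,95,150,150))
print(L,Rr,(L+Rr)/2,np.linalg.norm(L-Rr))
o=bot.get_obs(); 
for pitch in (0,3,-3):
  g=o['eef_pos']+[0,0,.011]; d=np.array([np.cos(np.radians(9.15)),np.sin(np.radians(9.15)),np.tan(np.radians(pitch))])
  print(pitch,'hinge',proj(a,g-.1*d),'tip',proj(a,g+.12*d))
print('hinge seen',f(57,226,180,90))
```

```text
[0.61506935 0.34848604 0.12233586] [0.62627619 0.26115603 0.12309944] [0.62067277 0.30482104 0.12271765] 0.08804945500345429
0 hinge [196.53779378 158.99307872] tip [258.91119129 127.9843888 ]
3 hinge [196.81221709 160.45430768] tip [258.84944907 126.24398774]
-3 hinge [196.2614322  157.52152907] tip [258.97245718 129.7113629 ]
hinge seen (196.92424242424244, 158.13636363636363)
```

The tongs hang level. The tip midpoint is at TCP + (0.119, 0.017) and the gap is open. I'll carry them above the scone, with the target TCP at (0.470, 0.006).

Request:
apply_moves(
  moves="-0.1 -0.07 -0.02 0 0 0 0;-0.1 -0.12 -0.033 0 0 0 0;-0.1 -0.15 -0.042 0 0 0 0;-0.1 -0.15 -0.042 0 0 0 0;-0.1 -0.15 -0.042 0 0 0 0;-0.1 -0.15 -0.042 0 0 0 0;-0.1 -0.15 -0.042 0 0 0 0;-0.1 -0.15 -0.042 0 0 0 0;-0.1 -0.15 -0.042 0 0 0 0;-0.1 -0.15 -0.042 0 0 0 0;-0.1 -0.15 -0.042 0 0 0 0;-0.1 -0.15 -0.042 0 0 0 0",
)

```text
t: 18.73
eef_pos: [0.4775, 0.0781, 0.1097]
tool_rot: [0.0, 0.649, 0.761, -0.0]
contact_force: [0.5, -0.2, -1.2]
gripper_width: 0.554
```

Request:
apply_moves(
  moves="-0.1 -0.15 -0.042 0 0 0 0;-0.1 -0.15 -0.042 0 0 0 0;-0.1 -0.15 -0.042 0 0 0 0;-0.1 -0.1 -0.028 0 0 0 0;-0.1 -0.05 -0.015 0 0 0 0;-0.1 0 0 0 0 0 0;-0.1 0 0 0 0 0 0;-0.1 0 0 0 0 0 0",
)

```text
t: 19.4
eef_pos: [0.4699, 0.0071, 0.1098]
tool_rot: [-0.0, 0.648, 0.761, 0.0]
contact_force: [0.8, 0.0, -1.2]
gripper_width: 0.547
```

Run:
```python
from h import *
go([.47,.006,.016])
a=shot('side');b=shot('top')
A=cv2.resize(a['image'][130:250,220:340],None,fx=3.3,fy=3.3,interpolation=2)
B=cv2.resize(b['image'][150:270,230:350],None,fx=3.3,fy=3.3,interpolation=2)
cv2.imwrite('pics/c12.png',cv2.cvtColor(np.hstack([A,B]),cv2.COLOR_RGB2BGR))
```

```text
t 19.4 at [0.4699 0.0071 0.1098] jaw deg 99.19 toolz [ 0.  0. -1.] units total [-0.009 -0.001  0.781] F [ 0.85  0.02 -1.17] w 0.547
```

View pics/c12.png

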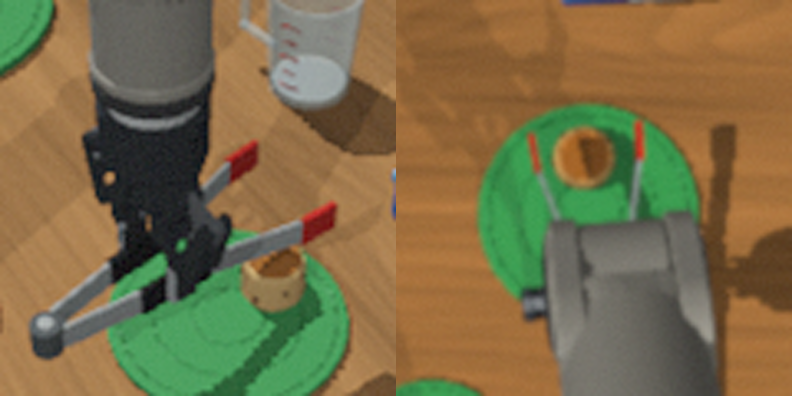

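Request:
apply_moves(
  moves="-0.1 0 0 0.08 0 0 0;-0.1 0 0 0.1 0 0 0;-0.1 0 0 0.1 0 0 0;-0.1 0 0 0.1 0 0 0;-0.1 0 0 0.05 0 0 0;-0.1 0 0 0 0 0 0;-0.1 0 0 0 0 0 0;-0.1 0 0 0 0 0 0",
)

```text
t: 20.17
eef_pos: [0.4702, 0.0065, 0.0584]
tool_rot: [0.0, 0.648, 0.761, 0.0]
contact_force: [-0.1, 0.2, -1.6]
gripper_width: 0.553
```

Run:
```python
from h import *
go([.47,.006,.016])
a=shot('side');b=shot('top')
A=cv2.resize(a['image'][180:240,260:330],None,fx=5.7,fy=5.7,interpolation=2)
B=cv2.resize(b['image'][175:235,255:325],None,fx=5.7,fy=5.7,interpolation=2)
cv2.imwrite('pics/c13.png',cv2.cvtColor(np.hstack([A,B]),cv2.COLOR_RGB2BGR))
```

```text
t 20.17 at [0.4702 0.0065 0.0584] jaw deg 99.15 toolz [ 0.001  0.    -1.   ] units total [-0.004 -0.003  0.353] F [-0.08  0.18 -1.56] w 0.553
```

View pics/c13.png

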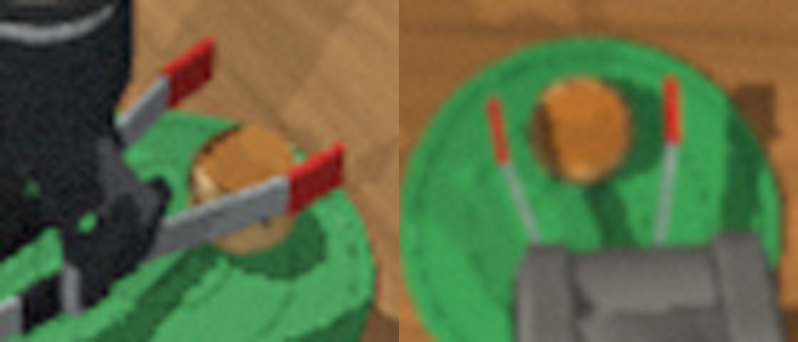

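Top view: tip midpoint at (585,120) and scone centre at (582,130) in the crop. After parallax that is within about 2 mm, so I'll descend on it.

Request:
apply_moves(
  moves="-0.1 0 0 0.06 0 0 0;-0.1 0 0 0.08 0 0 0;-0.1 0 0 0.08 0 0 0;-0.1 0 0 0.07 0 0 0;-0.1 0 0 0.05 0 0 0;-0.1 0 0 0 0 0 0;-0.1 0 0 0 0 0 0;-0.1 0 0 0 0 0 0",
)

```text
t: 20.93
eef_pos: [0.47, 0.0063, 0.0173]
tool_rot: [0.0, 0.649, 0.761, 0.0]
contact_force: [-0.4, 0.3, -0.7]
gripper_width: 0.553
```

Run:
```python
from h import *
go([.47,.006,.016])
a=shot('side');b=shot('top')
A=cv2.resize(a['image'][180:240,260:330],None,fx=5.7,fy=5.7,interpolation=2)
B=cv2.resize(b['image'][175:235,255:325],None,fx=5.7,fy=5.7,interpolation=2)
cv2.imwrite('pics/c14.png',cv2.cvtColor(np.hstack([A,B]),cv2.COLOR_RGB2BGR))
```

```text
t 20.93 at [0.47   0.0063 0.0173] jaw deg 99.13 toolz [ 0.  0. -1.] units total [-0.003 -0.     0.011] F [-0.37  0.26 -0.67] w 0.553
```

View pics/c14.png

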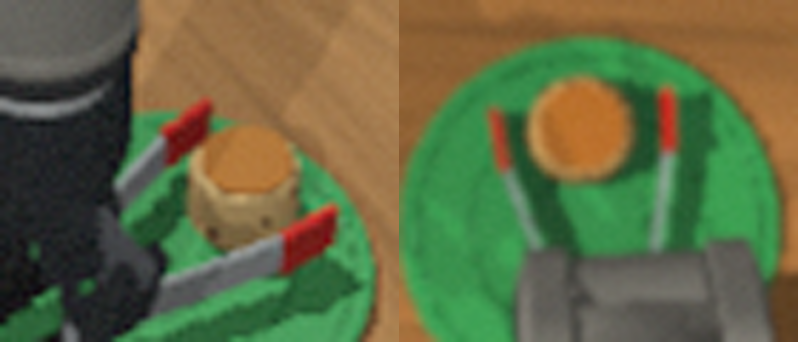

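The tips straddle the scone, centred to about 2 mm. Closing.

Request:
apply_moves(
  moves="0 0 0 0 0 0 0;0.1 0 0 0 0 0 0;0.2 0 0 0 0 0 0;0.3 0 0 0 0 0 0;1 0 0 0 0 0 0;1 0 0 0 0 0 0;1 0 0 0 0 0 0;1 0 0 0 0 0 0;1 0 0 0 0 0 0;1 0 0 0 0 0 0;1 0 0 0 0 0 0;1 0 0 0 0 0 0",
  force=50,
)

```text
t: 22.03
eef_pos: [0.47, 0.0064, 0.0174]
tool_rot: [0.0, 0.649, 0.761, 0.0]
contact_force: [1.4, -0.4, 1.1]
gripper_width: 0.374
```

Run:
```python
from h import *
go([.47,.006,.116])
a=shot('side');b=shot('top')
A=cv2.resize(a['image'][180:240,260:330],None,fx=5.7,fy=5.7,interpolation=2)
B=cv2.resize(b['image'][175:235,255:325],None,fx=5.7,fy=5.7,interpolation=2)
cv2.imwrite('pics/c15.png',cv2.cvtColor(np.hstack([A,B]),cv2.COLOR_RGB2BGR))
```

```text
t 22.03 at [0.47   0.0064 0.0174] jaw deg 99.14 toolz [ 0.  0. -1.] units total [-0.003 -0.    -0.822] F [ 1.39 -0.4   1.12] w 0.374
```

View pics/c15.png

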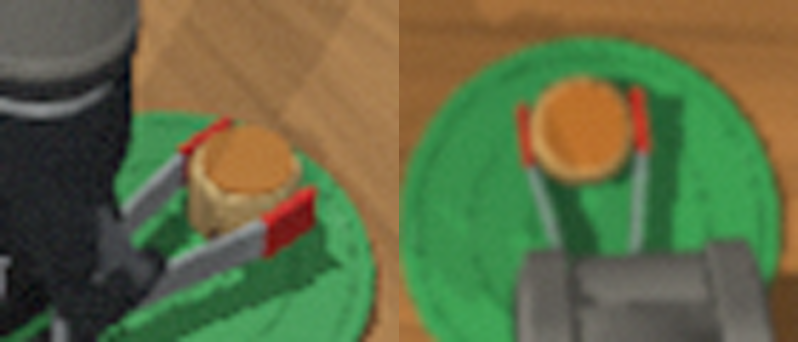

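The tips are closed on the scone, with 32 mm over the sleeves. Lifting 100 mm gently.

Request:
apply_moves(
  moves="1 0 0 -0.03 0 0 0;1 0 0 -0.06 0 0 0;1 0 0 -0.09 0 0 0;1 0 0 -0.1 0 0 0;1 0 0 -0.1 0 0 0;1 0 0 -0.1 0 0 0;1 0 0 -0.1 0 0 0;1 0 0 -0.1 0 0 0;1 0 0 -0.08 0 0 0;1 0 0 -0.05 0 0 0;1 0 0 -0.03 0 0 0;1 0 0 0 0 0 0",
)

```text
t: 23.13
eef_pos: [0.4701, 0.0064, 0.1187]
tool_rot: [0.0, 0.649, 0.761, 0.0]
contact_force: [0.6, -0.1, -2.7]
gripper_width: 0.373
```

Request:
apply_moves(
  moves="1 0 0 0 0 0 0;1 0 0 0 0 0 0;1 0 0 0 0 0 0;1 0 0 0 0 0 0;1 0 0 0 0 0 0;1 0 0 0 0 0 0",
)

```text
t: 23.63
eef_pos: [0.4697, 0.0063, 0.1179]
tool_rot: [-0.0, 0.649, 0.761, -0.0]
contact_force: [-0.1, 0.0, -1.5]
gripper_width: 0.369
```

Run:
```python
from h import *
go([.47,.006,.116])
a=shot('side','s16.png');b=shot('top','t16.png')
A=cv2.resize(a['image'][130:240,220:340],None,fx=3.3,fy=3.3,interpolation=2)
B=cv2.resize(b['image'][150:260,230:350],None,fx=3.3,fy=3.3,interpolation=2)
cv2.imwrite('pics/c16.png',cv2.cvtColor(np.hstack([A,B]),cv2.COLOR_RGB2BGR))
for n in ['lid_knob','pan','jug','lunchbox','scone_mid']:
  print(n,[[np.round(d['location'],1).tolist() for d in nets.spot_point(p,n)[:2]] for p in (a,b)])
```

```text
t 23.63 at [0.4697 0.0063 0.1179] jaw deg 99.14 toolz [-0. -0. -1.] units total [-0.003  0.002  0.016] F [-0.07  0.04 -1.52] w 0.369
lid_knob [[[348.0, 340.9]], [[410.0, 241.9]]]
pan [[[431.6, 342.2]], [[436.5, 191.1]]]
jug [[[314.9, 157.9]], [[219.1, 132.7]]]
lunchbox [[[370.4, 205.0]], [[304.3, 130.4]]]
scone_mid [[[303.9, 183.5]], [[290.3, 191.9]]]
```

View pics/c16.png

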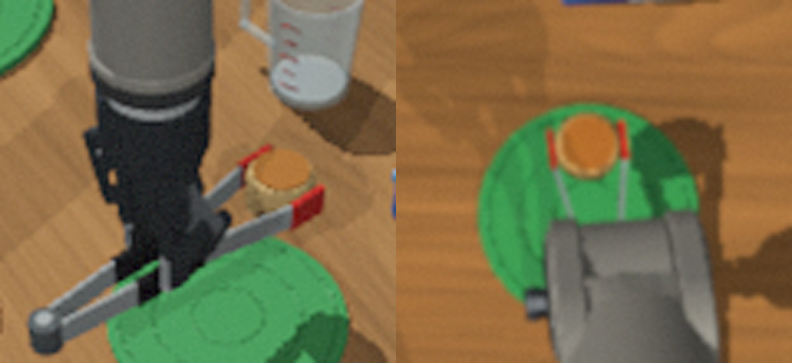

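View pics/s16.png

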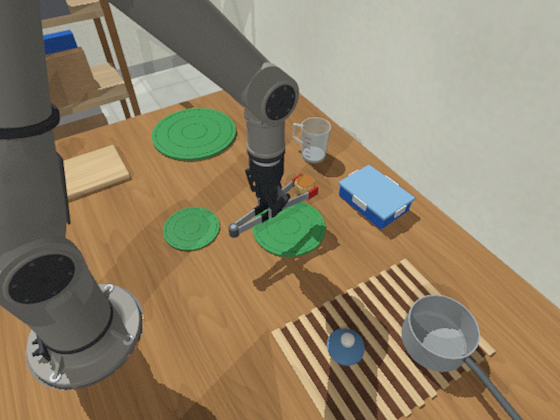

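The scone is held between the tips at (305,184). The lid is knob up on the ribs at (347,343), and the pan, jug and lunchbox haven't moved. I'll check the scone's height and stillness, then hand in.

Run:
```python
from h import *
a=shot('side');b=shot('top')
f=lambda x,y,ox,oy:((x+.5)/3.3-.5+ox,(y+.5)/3.3-.5+oy)
X=tri(a,f(283,169,220,130),b,f(587-396,142,230,150)); print('scone top',X.round(4))
print('lid knob',tri(a,(348,340.9),b,(410,241.9)).round(3))
go([.47,.006,.118])
if X[2]>.12: bot.hand_in(); print('handed in')
```

```text
scone top [0.5903 0.0235 0.1479]
lid knob [ 0.467 -0.332  0.039]
t 24.33 at [0.4699 0.0064 0.1181] jaw deg 99.14 toolz [ 0.  0. -1.] units total [-0.003  0.001  0.001] F [-0.26 -0.38 -2.66] w 0.378
the job is handed in; nothing more can be done
handed in
```

I handed the job in at 24.3 s of the 59 s allowed. The lid is on the draining board and the scone is held up in the tongs. The hand-in gives no verdict, so the result rests on my own checks below.

- **Lid:** I picked it up by the knob, lowered it until the wrist force showed it resting on the ribs, and let go. It stands knob up; the final picture puts its knob at about (0.467, −0.332, 0.039).
- **Tongs and scone:** I gripped the tongs by their sleeves, carried them open to the scone, and closed the tips on it with a 50 N grip. I then lifted it 100 mm. The top of the scone measures 148 mm above the worktop, so its centre is at about 129 mm (at least 87 mm needed). It looked steady between the tips, and the arm was still when I handed in.
- **Other things:** The pan, jug and lunchbox stand where they did at the start, judged by eye and by network detections that shifted only a few pixels. The fingers stayed about 10 cm from the scone throughout.

**Disagreements:**
- The measured knob height is about 7 mm lower than the 46 mm expected on the ribs. I put this down to the network's point error, because the gripper height at release was within 1 mm of where it should have been.
- The sleeves closed to 32 mm instead of the stated 34 mm.

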